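# Load the router sled and feed it to the cutter

### The job

Push the sled along its channel to the loading end until it stands against both stops, take the square cap off its post and set it down on the table beside the bed, thread every wooden ring on the table over the sled's stepped post, largest first, each fully home on its own step, and then push the loaded sled all the way to the cutter end against both stops there. The sled binds if it is pushed away from its centre line, so push gently at the middle of its end face and never force it when it binds; leave the glue bottle, the brush and the drilled block where they are.

Things in the scene. Friction and masses are not known exactly. Their poses are not given: they have to be found in the camera images.
- channel_mid (a point): Fixed plywood slide bed (210 mm across with rails, 420 mm long); this point is the middle of its channel, on the floor, 12 mm above the table. y runs along the channel centre line, +y to the open loading end, -y to the cutter end; x across. Rails' rough inner faces lie 86.5 mm either side, tops 44 mm above the table, lips reaching in to 78 mm hold the sled down.
- load_stop (a point): Middle between the two dark steel stop blocks at the loading (+y) end, on the channel floor. The blocks, 68 to 86 mm either side of the centre line and 22 mm high, catch the sled's shoes; between them the channel is open, so fingers can stand behind the sled. Against them the sled's post stands at channel y = +120 mm.
- cutter_stop (a point): The same at the cutter (-y) end: against these blocks the sled's post stands at channel y = -120 mm. The cutter (42 mm across, centre 82 mm above the table) begins at channel y = -180 mm; motor and grey pedestal, 90 mm wide and up to 116 mm high, run from y = -230 to -360 mm.
- sled: Loose plywood sled in the channel, about 0.7 kg, slides at about 5 N; origin centre of its underside. Two shoes, 44 mm long in y, reach 85 mm either side in x (1.5 mm play): pushed more than 10 to 20 mm off its centre line it turns and jams between the rails; then back off and push at the middle. Over 60 N from the fingers is forcing it. Starts 0 to 70 mm from mid-channel towards the loading end.
- sled_deck (a point): Centre of the sled deck's upper face, on the post's axis, 42 mm above the table; axes like the channel's. Deck 130 mm (x) by 140 mm (y), 30 mm thick: its flat end faces, which are pushed, lie 70 mm away along +y and -y and span 12 to 42 mm above the table.
- post_top (a point): Top of the sled's steel post, 78 mm above the deck. The post has four steps, from below 44, 33, 22 and 11 mm in diameter, each 18 mm high (the top one 24 mm), edges slightly chamfered.
- ring68_c (a point): Centre (half-way up) of a loose turned beech ring, 68 mm outer diameter, 16 mm thick, bore 47 mm (some of the four rings are absent); lies flat on the table at the start, z along its bore, either side up. Its home is on the 44 mm step of the post: there this point is 8 mm above the deck. All rings present belong on the post; a smaller ring that is already on it keeps a larger one from passing.
- ring60_c (a point): Centre (half-way up) of a loose turned beech ring, 60 mm outer diameter, 16 mm thick, bore 36 mm (some of the four rings are absent); lies flat on the table at the start, z along its bore, either side up. Its home is on the 33 mm step of the post: there this point is 26 mm above the deck. All rings present belong on the post; a smaller ring that is already on it keeps a larger one from passing.
- ring52_c (a point): Centre (half-way up) of a loose turned beech ring, 52 mm outer diameter, 16 mm thick, bore 25 mm (some of the four rings are absent); lies flat on the table at the start, z along its bore, either side up. Its home is on the 22 mm step of the post: there this point is 44 mm above the deck. All rings present belong on the post; a smaller ring that is already on it keeps a larger one from passing.
- ring44_c (a point): Centre (half-way up) of a loose turned beech ring, 44 mm outer diameter, 16 mm thick, bore 14 mm (some of the four rings are absent); lies flat on the table at the start, z along its bore, either side up. Its home is on the 11 mm step of the post: there this point is 62 mm above the deck. All rings present belong on the post; a smaller ring that is already on it keeps a larger one from passing.
- glue_c (a point): Bystander: middle of a white glue bottle, 60 mm across, 170 mm tall, standing; not to be moved.
- brush_c (a point): Bystander: middle of a brush 200 mm long lying to the left of the rings, x along its handle; not to be moved.
- cap_c (a point): Centre of a loose grey square plastic cap, 40 x 40 mm and 34 mm high (z up, sides along x and y), bore 14 mm open below; sits over the post's thin top step at the start, turned up to 0.5 rad, its centre 71 mm above the deck, and keeps the rings off. Belongs on the table, anywhere beside the bed, whichever side up (a place nearer the robot than the bed's front rail is free).
- block_c (a point): Bystander: centre of a drilled wooden block 100 x 60 x 40 mm beyond the router motor; not to be moved.
Mind the look-alikes: they are no part of the job. Of the things shaped like the sled, the plywood one is meant.

How it is judged:
On the way, in this order (a step that is already met when the one before it is completed fails the run):
1. the sled stands against the stops at the loading end (y of sled_deck in the frame of channel_mid above 0.115 m), for 0.2 s.
2. with the sled still at the loading end, every ring is fully home on its step of the post (y of sled_deck in the frame of channel_mid above 0.115 m and horizontal distance between each of ring68_c, ring60_c, ring52_c, ring44_c and sled_deck below 0.004 m and z of ring68_c in the frame of sled_deck between 0.004 and 0.0115 m and angle between the z axis of each of ring68_c, ring60_c, ring52_c, ring44_c and the z axis of sled_deck, either way round below 0.1 rad and z of ring60_c in the frame of sled_deck between 0.022 and 0.0295 m and z of ring52_c in the frame of sled_deck between 0.04 and 0.0475 m and z of ring44_c in the frame of sled_deck between 0.058 and 0.0655 m), for 0.3 s.
3. the loaded sled stands against the stops at the cutter end, rings still home (y of sled_deck in the frame of channel_mid below -0.115 m and horizontal distance between each of ring68_c, ring60_c, ring52_c, ring44_c and sled_deck below 0.004 m and z of ring68_c in the frame of sled_deck between 0.004 and 0.0115 m and angle between the z axis of each of ring68_c, ring60_c, ring52_c, ring44_c and the z axis of sled_deck, either way round below 0.1 rad and z of ring60_c in the frame of sled_deck between 0.022 and 0.0295 m and z of ring52_c in the frame of sled_deck between 0.04 and 0.0475 m and z of ring44_c in the frame of sled_deck between 0.058 and 0.0655 m), for 0.2 s.
At the end, for the whole second after the job is handed in: The cap lies or stands on the table (its centre below 24 mm, so not on the bed). The sled stands within 5 mm of the stops at the cutter end, at rest, and every ring present is fully home on its own step: within 4 mm of the post's axis, lying flat (0.1 rad) and within about 4 mm of its home height (all of step 3 and height (world z) of cap_c below 0.024 m and linear speed of sled below 0.02 m/s); the robot touches nothing.
It fails at once if the sled is forced: more than 60 N between fingers and sled (contact force between the fingers and sled above 60 N).
It fails at once if the glue bottle, the brush or the drilled block is moved by more than 30 mm (distance of any of glue_c, brush_c, block_c from where it was at the start of the episode above 0.03 m).
Of ring68, ring60, ring52, ring44 only 2 to 4 are there at a start; the rules pass over those that are not, and their reading is None.
At some moment in a run one of ring68, ring60, ring52, ring44 may be knocked a few centimetres aside while the robot is not near it.
Once in a run the grip may slacken for a moment while it holds something.
It also fails if it takes over 210 s, if anything falls off the work surface, if the arm or the gripper's body presses on something with over 40 N, if the wrist force passes 120 N, or if a joint passes its speed limit or range.

### The arm

A 7-joint arm with a two-finger parallel gripper is mounted at the origin on the work surface. World frame = base frame: x ahead of the robot, y to its left, z up, the work surface at z = 0. Lengths are in m, angles in rad, forces in N, time in s.
With the tool pointing down it reaches from about 0.35 to 0.9 m from the base axis. Payload 8.1 kg.
Tool frame: the origin (TCP) lies midway between the tips of the shut fingers; the grasp point (between the pads) lies 19 mm behind it; z points along the fingers, y is the line along which they close (so a half turn about z gives the same grasp; the last joint's range is limited). The gripper opens to 92 mm and grips with 3 to 60 N. Pads are 19 mm wide; open, the fingers measure 130 mm over their backs; the gripper's body (75 mm by 190 mm) begins 47 mm behind the grasp point.
Start: joints at [-1.204, 0.434, 0.025, 1.573, -0.012, 1.134, -0.075], TCP at [0.283, 0.557, 0.227] pointing down, gripper open.
Joint ranges: [-2.62, 2.62], [-0.44, 2.09], [-1.27, 1.32], [0.08, 2.57], [-1.32, 4.46], [0.12, 2], [-2.74, 2.74]. Speed limits (rad/s): [2.22, 2.22, 3.01, 3.01, 3.14, 3.14, 3.14].

### API

Orientations are given as a rotation vector (axis times angle).
In Python, from cell import observe, get_image, camera_model, sign_off, recognise, silhouettes gives the robot as it stands.
- The arm moves only by the tool apply_moves, never from a script. Its argument "motion" is a list of rows, each an object of numbers: "x", "y", "z": the shift along the world's x, y, z in cm; "yaw": the turn about the world's z in degrees; "hand": the opening, from -1 (shut) to 1 (fully open), so that 0 is half open. In form: [{"x": .., "y": .., "z": .., "yaw": .., "hand": ..}, ...]. A call has 1 to 10 rows; each row is the pose to reach, as a shift and turn from the pose commanded when the call began; what a row does not reach only later rows make up. A row lasts 1/8 s, in which the tool goes at most 62.5 mm and 10.7 degrees, less where a joint would pass 70% of its speed; a pose out of reach is approached as far as the arm can. A call with a gripper value outside its range is refused whole. The fingers move at their own pace and stop on an object; "newtons" is the grip in N (left out, the last holds). Time passes only in rows, so rows that repeat a pose let the fingers close. It gives the time, the measured TCP pose, the force, the opening and the grip force at its end, in the units of the state.
- observe(): the state, without advancing time (a new reading comes with each control period).
- get_image(name): name is "scene" or "top" or "wrist"; returns the picture (384x512x3 uint8, blue, green, red); there is no depth.
- camera_model(name): a dict with "camera_matrix" (3x3 intrinsics, pixels), "T" (4x4, takes a point from camera to world coordinates). Camera axes: x right, y up, looking along -z (the intrinsics and any distortion apply to the point x, -y, -z); pixel columns grow to the right and rows downward; lengths in m; the calibration is good to about 2 mm. A picture is of the moment at which its call begins: read the wrist's pose just before it. camera_model takes no time and is no camera call; for the wrist camera it gives the pose at the moment of the call.
- sign_off(): hands the job in; it is judged then, once.
Trained networks look in the newest picture that a camera, given by its name, has taken for a name from the list of things; names that differ only in an ending like _2 or _b are one class to them, and where a whole thing is asked for, a point or a joint stands for the part that bears it (a point fixed in the world has none). Each returns a list of dicts, best first, with "p" (0 to 1); they miss things now and then, are a little off and sometimes report something else, mostly with a low value. They report only what shows in the picture. A call takes as long as a camera call. They do not tell look-alikes from the thing itself.
- recognise(query, camera): "rect" ([left, top, right, bottom] in pixels, round what is visible of it).
- silhouettes(query, camera): "mask" (384x512 bool, what is visible of it) and "rect" ([left, top, right, bottom] in pixels, round what is visible of it).
The state is a dict: "clock": time; "joints": joint angles; "dq": joint speeds; "joint_efforts": joint torques, N m; "position": TCP position; "ee_rot": TCP orientation; "force": force on the tool from outside, world axes, zero at the start; "ft_torque": the same for the moment, N m; "width": opening from 0.0 (shut) to 1.0 (fully open); "gripper_force": force on a finger pad.
Only numpy, scipy, OpenCV 4.12 (cv2) and the standard library are available. Lean on these libraries where they do the work, as an engineer would, in place of code of your own. Each camera call takes 0.05 s, during which the arm holds its last target. There are 200 camera calls.

## Working session

There is one attempt and no reset: what is moved stays moved. The work goes in short steps, Python scripts to look and compute and a tool call to move; the robot and the scene stay as the last step left them, time stands still between calls to the robot, and variables do not carry over. Pictures are saved under pics/ and viewed, at most 14 in all, crops included, and the job is handed in when it is done.

Besides the shell and the picture viewer there is one more tool, called after "Call:" in YAML: its name, and indented under it one key for each argument. apply_moves: Moves the arm, as the interface text tells. Its arguments: {"type":"object","properties":{"motion":{"type":"array","items":{"type":"object","properties":{"x":{"type":"number"},"y":{"type":"number"},"z":{"type":"number"},"yaw":{"type":"number"},"hand":{"type":"number"}}}},"newtons":{"type":"number"}},"required":["motion"]}

```bash
mkdir -p pics && ls && python3 - <<'E'
from cell import *
import cv2, numpy as np
s=observe(); print(s)
for n in("scene","top"):
    im=get_image(n); cv2.imwrite(f"pics/{n}0.png",im)
    m=camera_model(n); print(n,np.round(m["camera_matrix"],1).tolist(),np.round(m["T"],4).tolist(),[k for k in m])
m=camera_model("wrist");print(np.round(m["T"],4).tolist(),np.round(m["camera_matrix"],1).tolist())
E
```

```text
pics
{'clock': 0.0, 'joints': array([-1.20358327,  0.43521864,  0.02498422,  1.57408404, -0.01158037,
        1.13401784, -0.07509522]), 'dq': array([-0.00088558, -0.00065132,  0.00049201,  0.00220396, -0.00187137,
        0.00057017, -0.00174075]), 'joint_efforts': array([ 1.02060967e-03, -6.67851162e+01,  9.85257626e-01, -3.14447987e+01,
       -6.05579512e-02,  4.27800079e-02,  1.40781472e-04]), 'position': array([0.28278089, 0.55679471, 0.22595287]), 'ee_rot': array([-7.31266251e-01, -3.05508734e+00,  2.46582326e-03]), 'force': array([-0.53889318,  0.02810288,  0.46138678]), 'ft_torque': array([-0.00853371,  0.04606797, -0.02979363]), 'gripper_force': 0.0, 'width': 0.9981819831023078}
scene [[437.2, 0.0, 255.9], [0.0, 437.2, 198.8], [0.0, 0.0, 1.0]] [[0.8196, -0.4217, 0.388, 1.0043], [0.5727, 0.5829, -0.5764, -0.7097], [0.0169, 0.6946, 0.7192, 0.9964], [0.0, 0.0, 0.0, 1.0]] ['camera_matrix', 'T']
top [[383.1, 0.0, 256.3], [0.0, 383.1, 193.5], [0.0, 0.0, 1.0]] [[-0.0047, 0.9955, -0.0952, 0.3746], [-1.0, -0.0051, -0.0046, 0.0173], [-0.0051, 0.0951, 0.9955, 1.5403], [0.0, 0.0, 0.0, 1.0]] ['camera_matrix', 'T']
[[0.4516, -0.8655, -0.2166, 0.2243], [0.8922, 0.4376, 0.1115, 0.5874], [-0.0017, -0.2436, 0.9699, 0.3828], [0.0, 0.0, 0.0, 1.0]] [[324.4, 0.0, 255.2], [0.0, 324.4, 194.4], [0.0, 0.0, 1.0]]
```

View pics/scene0.png

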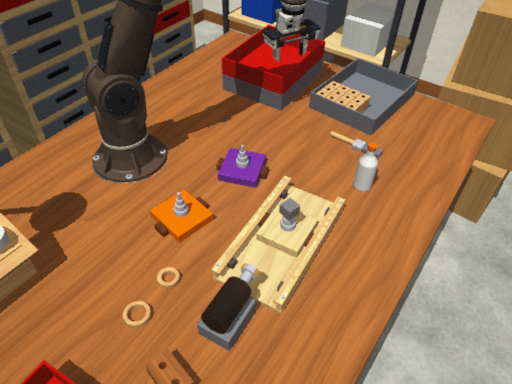

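View pics/top0.png

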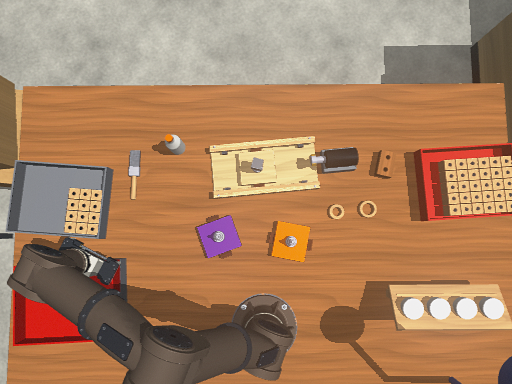

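The pictures show the plywood sled in the bed with the grey cap at top (257,165). The cutter is on the right (world -y). Two rings lie at top (337,212) and (368,209). The orange and purple sleds are decoys. Next: rough positions.

```bash
cat > h.py <<'E'
from cell import *
import cv2, numpy as np
def ray(n,uv,m=None):
    m=m or camera_model(n); K=m["camera_matrix"];T=m["T"]
    d=np.linalg.inv(K)@np.array([uv[0],uv[1],1.]); d=T[:3,:3]@np.array([d[0],-d[1],-d[2]])
    return T[:3,3],d
def on(n,uv,z,m=None):
    o,d=ray(n,uv,m); return o+d*(z-o[2])/d[2]
def proj(n,P,m=None):
    m=m or camera_model(n); T=m["T"]; p=T[:3,:3].T@(np.asarray(P)-T[:3,3]); q=m["camera_matrix"]@np.array([p[0],-p[1],-p[2]]); return q[:2]/q[2]
def cen(mask):
    ys,xs=np.nonzero(mask); return xs.mean(),ys.mean()
def tcp():
    s=observe(); R=cv2.Rodrigues(s["ee_rot"])[0]; return s["position"],R
E
python3 - <<'E'
from h import *
get_image("top")
for q,z in(("ring68_c",.008),("cap_c",.13),("sled",.042),("glue_c",.0),("brush_c",.005),("block_c",.04)):
    for r in silhouettes(q,"top")[:5]:
        u=cen(r["mask"]); print(q,round(r["p"],2),np.round(r["rect"]),np.round(on("top",u,z),3),r["mask"].sum())
for uv in((210,147),(315,137),(213,196),(319,187)): print(on("top",uv,.044).round(3))
E
```

```text
ring68_c 0.52 [357. 200. 379. 220.] [ 0.458 -0.42   0.008] 180
sled 0.77 [200. 212. 240. 258.] [0.352 0.169 0.042] 1314
sled 0.73 [270. 220. 310. 258.] [ 0.332 -0.107  0.042] 1315
sled 0.58 [239. 146. 277. 184.] [0.621 0.02  0.042] 1092
sled 0.31 [210. 136. 360. 198.] [ 0.628 -0.063  0.042] 5225
glue_c 0.71 [165. 136. 184. 156.] [0.728 0.359 0.   ] 293
brush_c 0.57 [127. 152. 141. 199.] [0.621 0.519 0.005] 391
block_c 0.83 [377. 155. 396. 180.] [ 0.637 -0.486  0.04 ] 474
[0.704 0.207 0.044]
[ 0.742 -0.21   0.044]
[0.509 0.194 0.044]
[ 0.542 -0.222  0.044]
```

Call:
apply_moves:
  motion:
    - {"x":3,"y":-5,"z":2,"yaw":-6}
    - {"x":6,"y":-11,"z":4,"yaw":-12}
    - {"x":9,"y":-16,"z":6,"yaw":-18}
    - {"x":12,"y":-22,"z":8,"yaw":-24}
    - {"x":15,"y":-27,"z":10,"yaw":-30}
    - {"x":18,"y":-33,"z":10,"yaw":-36}
    - {"x":21,"y":-38,"z":10,"yaw":-42}
    - {"x":24,"y":-44,"z":10,"yaw":-48}
    - {"x":27,"y":-49,"z":10,"yaw":-54}
    - {"x":30,"y":-54,"z":10,"yaw":-58}

```text
schema error: expected keys x, y, z, yaw, hand
```

Call:
apply_moves:
  motion:
    - {"x":2,"y":-3}
    - {"x":3,"y":-6}
    - {"x":3,"y":-6}
    - {"x":3,"y":-6}

```text
schema error: expected keys x, y, z, yaw, hand
```

```bash
python3 - <<'E'
from h import *
p,R=tcp(); print(p,R.round(3)); m=camera_model("wrist"); im=get_image("wrist"); cv2.imwrite("pics/w1.png",im); np.savez("w1.npz",**m)
print(m["T"].round(3))
for q,z in(("ring68_c",.008),("cap_c",.13),("sled",.042)):
    for r in silhouettes(q,"wrist")[:5]:
        u=cen(r["mask"]); print(q,round(r["p"],2),np.round(r["rect"]),np.round(on("wrist",u,z,m),3),r["mask"].sum())
E
```

```text
[0.282955   0.55723408 0.22665303] [[-0.892  0.453 -0.   ]
 [ 0.453  0.892 -0.   ]
 [-0.    -0.    -1.   ]]
[[ 0.452 -0.865 -0.217  0.224]
 [ 0.892  0.438  0.11   0.588]
 [-0.    -0.244  0.97   0.383]
 [ 0.     0.     0.     1.   ]]
```

View pics/w1.png

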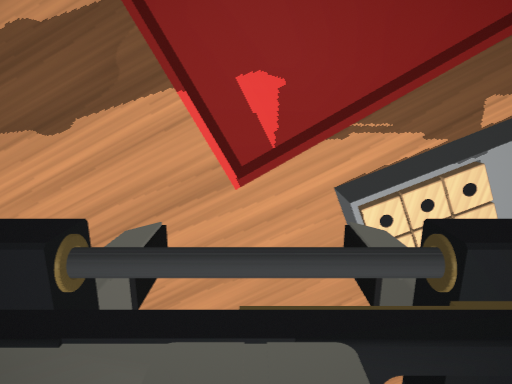

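The moves were refused because every row needs all the keys. The wrist picture shows only trays at the start pose, and the gripper fills rows above 220. Repeating with full rows.

Call:
apply_moves:
  motion:
    - {"x":3,"y":-5,"z":2,"yaw":-6,"hand":1}
    - {"x":6,"y":-11,"z":4,"yaw":-12,"hand":1}
    - {"x":9,"y":-16,"z":6,"yaw":-18,"hand":1}
    - {"x":12,"y":-22,"z":8,"yaw":-24,"hand":1}
    - {"x":15,"y":-27,"z":10,"yaw":-30,"hand":1}
    - {"x":18,"y":-33,"z":10,"yaw":-36,"hand":1}
    - {"x":21,"y":-38,"z":10,"yaw":-42,"hand":1}
    - {"x":24,"y":-44,"z":10,"yaw":-48,"hand":1}
    - {"x":27,"y":-49,"z":10,"yaw":-54,"hand":1}
    - {"x":30,"y":-54,"z":10,"yaw":-58,"hand":1}

```text
clock: 1.9
position: [0.5791, 0.0235, 0.3271]
ee_rot: [2.123, 2.315, 0.001]
force: [0.2, 0.6, -0.1]
width: 1.003
gripper_force: 0.0
```

Call:
apply_moves:
  motion:
    - {"x":2,"y":-5,"z":0,"yaw":0,"hand":-1}
    - {"x":4,"y":-10,"z":0,"yaw":0,"hand":-1}
    - {"x":4,"y":-10,"z":0,"yaw":0,"hand":-1}
    - {"x":4,"y":-10,"z":0,"yaw":0,"hand":-1}
    - {"x":4,"y":-10,"z":0,"yaw":0,"hand":-1}
  newtons: 20

```text
clock: 2.52
position: [0.6182, -0.0731, 0.3267]
ee_rot: [-2.118, -2.32, -0.001]
force: [-0.1, -0.3, -0.3]
width: 0.504
gripper_force: 0.0
```

```bash
python3 - <<'E'
from h import *
p,R=tcp(); print(observe()["clock"],p,R.round(3)); m=camera_model("wrist"); im=get_image("wrist"); cv2.imwrite("pics/w2.png",im); np.savez("w2.npz",**m)
print(m["T"].round(3))
for q,z in(("ring68_c",.008),("cap_c",.13),("sled",.042)):
    for r in silhouettes(q,"wrist")[:5]:
        u=cen(r["mask"]); print(q,round(r["p"],2),np.round(r["rect"]),np.round(on("wrist",u,z,m),3),r["mask"].sum())
E
```

```text
2.525 [ 0.61819587 -0.07305819  0.32673727] [[-0.091  0.996 -0.   ]
 [ 0.996  0.091  0.001]
 [ 0.001  0.    -1.   ]]
[[ 0.996 -0.089 -0.022  0.612]
 [ 0.092  0.966  0.242 -0.008]
 [-0.    -0.243  0.97   0.484]
 [ 0.     0.     0.     1.   ]]
ring68_c 0.31 [245.  59. 294. 108.] [0.628 0.035 0.008] 1585
cap_c 0.93 [247.  60. 296. 109.] [0.624 0.024 0.13 ] 1665
sled 0.75 [ 27.   0. 110.  20.] [0.36  0.096 0.042] 1047
sled 0.64 [208.  29. 324. 143.] [0.624 0.027 0.042] 10147
sled 0.63 [  0.  98. 115. 220.] [ 0.346 -0.097  0.042] 10781
```

View pics/w2.png

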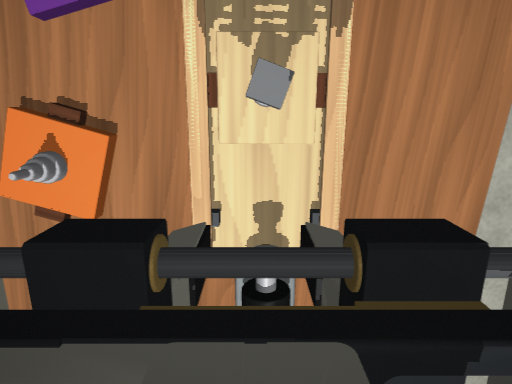

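The wrist view shows the deck between rows 30 and 143 and columns 217 to 318, with the cap at (270,84) and the cutter stops at (215,216) and (315,216).

```bash
python3 - <<'E'
from h import *
m=dict(np.load("w2.npz"))
for n,uv,z in(("deckFL",(216.5,143),.042),("deckFR",(313,143),.042),("deckBL",(220,30),.042),("deckBR",(324,30),.042),("stopL in",(220,216),.034),("stopR in",(310,216),.034),("capTop",(271,82),.13)): print(n,on("wrist",uv,z,m).round(4))
im=cv2.imread("pics/w2.png")
cv2.imwrite("pics/w2c.png",cv2.resize(im[0:240,170:370],None,fx=2.5,fy=2.5,interpolation=cv2.INTER_CUBIC))
t=cv2.imread("pics/top0.png"); cv2.imwrite("pics/topc.png",cv2.resize(t[125:230,200:390],None,fx=4,fy=4,interpolation=cv2.INTER_CUBIC))
E
```

```text
deckFL [ 0.5633 -0.0512  0.042 ]
deckFR [ 0.6931 -0.0392  0.042 ]
deckBL [0.5588 0.0885 0.042 ]
deckBR [0.6878 0.1005 0.042 ]
stopL in [ 0.5742 -0.1565  0.034 ]
stopR in [ 0.7044 -0.1445  0.034 ]
capTop [0.6252 0.0251 0.13  ]
```

View pics/w2c.png

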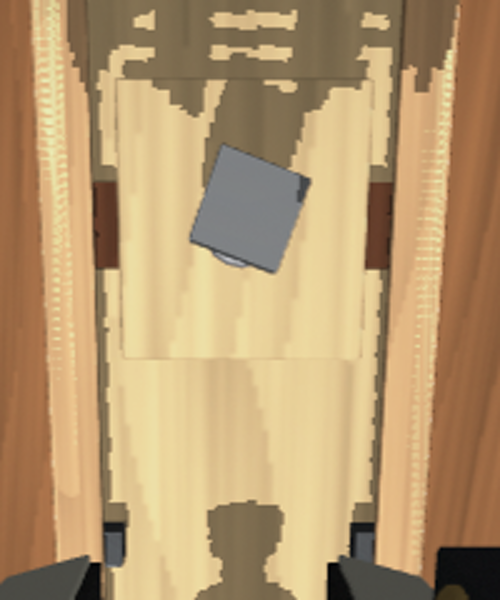

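View pics/topc.png

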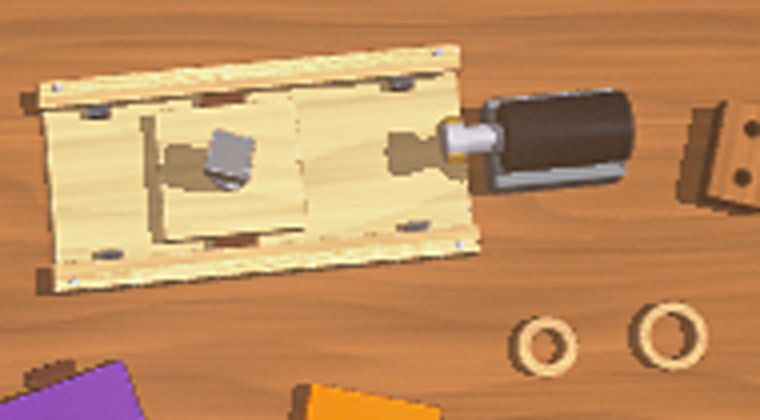

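Call:
apply_moves:
  motion:
    - {"x":1,"y":-0.2,"z":-6,"yaw":0,"hand":-1}
    - {"x":1.7,"y":-0.2,"z":-12,"yaw":0,"hand":-1}
    - {"x":1.7,"y":-0.2,"z":-18,"yaw":0,"hand":-1}
    - {"x":1.7,"y":-0.2,"z":-23,"yaw":0,"hand":-1}
    - {"x":1.7,"y":-0.2,"z":-27,"yaw":0,"hand":-1}
    - {"x":1.7,"y":-0.2,"z":-29.5,"yaw":0,"hand":-1}
    - {"x":1.7,"y":-0.2,"z":-30.2,"yaw":0,"hand":-1}
    - {"x":1.7,"y":-0.2,"z":-30.2,"yaw":0,"hand":-1}

```text
clock: 3.72
position: [0.6356, -0.0767, 0.0251]
ee_rot: [2.12, 2.318, 0.0]
force: [0.2, -0.9, -0.2]
width: 0.005
gripper_force: 0.0
```

Call:
apply_moves:
  motion:
    - {"x":-0.15,"y":1,"z":0,"yaw":0,"hand":-1}
    - {"x":-0.2,"y":1.6,"z":0,"yaw":0,"hand":-1}
    - {"x":-0.25,"y":2.1,"z":0,"yaw":0,"hand":-1}
    - {"x":-0.3,"y":2.7,"z":0,"yaw":0,"hand":-1}
    - {"x":-0.4,"y":3.4,"z":0,"yaw":0,"hand":-1}
    - {"x":-0.45,"y":4.1,"z":0,"yaw":0,"hand":-1}
    - {"x":-0.5,"y":4.8,"z":0,"yaw":0,"hand":-1}

```text
clock: 4.6
position: [0.631, -0.0312, 0.0256]
ee_rot: [2.121, 2.313, -0.001]
force: [0.7, -6.7, 1.5]
width: 0.004
gripper_force: 3.4
```

Call:
apply_moves:
  motion:
    - {"x":-0.06,"y":0.7,"z":0,"yaw":0,"hand":-1}
    - {"x":-0.13,"y":1.4,"z":0,"yaw":0,"hand":-1}
    - {"x":-0.2,"y":2.1,"z":0,"yaw":0,"hand":-1}
    - {"x":-0.26,"y":2.8,"z":0,"yaw":0,"hand":-1}
    - {"x":-0.32,"y":3.5,"z":0,"yaw":0,"hand":-1}

```text
clock: 5.22
position: [0.6279, 0.0038, 0.0256]
ee_rot: [2.121, 2.313, -0.001]
force: [0.4, -8.2, 2.5]
width: 0.009
gripper_force: 3.5
```

Call:
apply_moves:
  motion:
    - {"x":-0.07,"y":0.7,"z":0,"yaw":0,"hand":-1}
    - {"x":-0.14,"y":1.4,"z":0,"yaw":0,"hand":-1}
    - {"x":-0.18,"y":1.9,"z":0,"yaw":0,"hand":-1}
    - {"x":-0.22,"y":2.3,"z":0,"yaw":0,"hand":-1}
    - {"x":-0.24,"y":2.6,"z":0,"yaw":0,"hand":-1}

```text
clock: 5.85
position: [0.6255, 0.0298, 0.0256]
ee_rot: [2.121, 2.313, -0.001]
force: [-0.2, -6.6, 3.3]
width: 0.005
gripper_force: 3.6
```

Call:
apply_moves:
  motion:
    - {"x":-0.02,"y":0.2,"z":0,"yaw":0,"hand":-1}
    - {"x":-0.04,"y":0.4,"z":0,"yaw":0,"hand":-1}

```text
clock: 6.1
position: [0.6251, 0.0337, 0.0256]
ee_rot: [2.121, 2.313, -0.001]
force: [1.0, -7.5, 2.2]
width: 0.006
gripper_force: 3.6
```

Call:
apply_moves:
  motion:
    - {"x":-0.02,"y":0.2,"z":0,"yaw":0,"hand":-1}
    - {"x":-0.04,"y":0.4,"z":0,"yaw":0,"hand":-1}

```text
clock: 6.35
position: [0.6252, 0.0345, 0.0257]
ee_rot: [2.121, 2.309, -0.004]
force: [2.9, -17.5, 0.4]
width: 0.005
gripper_force: 9.0
```

Call:
apply_moves:
  motion:
    - {"x":-0.01,"y":0.15,"z":0,"yaw":0,"hand":-1}
    - {"x":-0.02,"y":0.2,"z":0,"yaw":0,"hand":-1}

```text
clock: 6.6
position: [0.6252, 0.0345, 0.0257]
ee_rot: [2.122, 2.306, -0.006]
force: [3.3, -20.7, 0.2]
width: 0.005
gripper_force: 10.1
```

Call:
apply_moves:
  motion:
    - {"x":0.15,"y":-1.5,"z":0,"yaw":0,"hand":-1}
    - {"x":0.2,"y":-3,"z":3,"yaw":0,"hand":-1}
    - {"x":0.2,"y":-3,"z":9,"yaw":0,"hand":0}
    - {"x":0.2,"y":-3,"z":15,"yaw":0,"hand":0.5}
    - {"x":0.2,"y":-3,"z":20,"yaw":0,"hand":0.5}
    - {"x":0.2,"y":-3,"z":20,"yaw":0,"hand":0.5}
    - {"x":0.2,"y":-3,"z":20,"yaw":0,"hand":0.5}

```text
clock: 7.48
position: [0.6252, 0.0127, 0.2242]
ee_rot: [-2.119, -2.318, -0.0]
force: [-0.7, 0.1, -0.5]
width: 0.502
gripper_force: 0.0
```

```bash
python3 - <<'E'
from h import *
p,R=tcp(); print(observe()["clock"],p,R.round(3)); m=camera_model("wrist"); im=get_image("wrist"); np.savez("w3.npz",**m)
for q,z in(("cap_c",.13),("sled",.042)):
    for r in silhouettes(q,"wrist")[:2]:
        u=cen(r["mask"]); c=max(cv2.findContours(r["mask"].astype(np.uint8),0,1)[0],key=cv2.contourArea)[:,0]
        P=np.array([on("wrist",x,z,m)[:2] for x in c]).astype(np.float32)
        print(q,round(r["p"],2),np.round(r["rect"]),np.round(on("wrist",u,z,m),4),cv2.minAreaRect(P))
cv2.imwrite("pics/w3c.png",cv2.resize(im[0:240,130:390],None,fx=2.5,fy=2.5,interpolation=cv2.INTER_CUBIC))
E
```

```text
7.475 [0.62520444 0.01269807 0.22424228] [[-0.089  0.996 -0.001]
 [ 0.996  0.089  0.001]
 [ 0.001 -0.001 -1.   ]]
cap_c 0.79 [223.  26. 290. 100.] [0.6156 0.1152 0.13  ] ((0.6156156659126282, 0.11455023288726807), (0.04160407930612564, 0.039698876440525055), 75.03866577148438)
sled 0.93 [176.   0. 336. 148.] [0.6159 0.1159 0.042 ] ((0.6160478591918945, 0.11303094774484634), (0.15317541360855103, 0.13594679534435272), 5.179458141326904)
sled 0.91 [ 2.  0. 89. 75.] [0.4061 0.1346 0.042 ] ((0.40053021907806396, 0.13725599646568298), (0.09857620298862457, 0.0610046312212944), 19.836414337158203)
```

View pics/w3c.png

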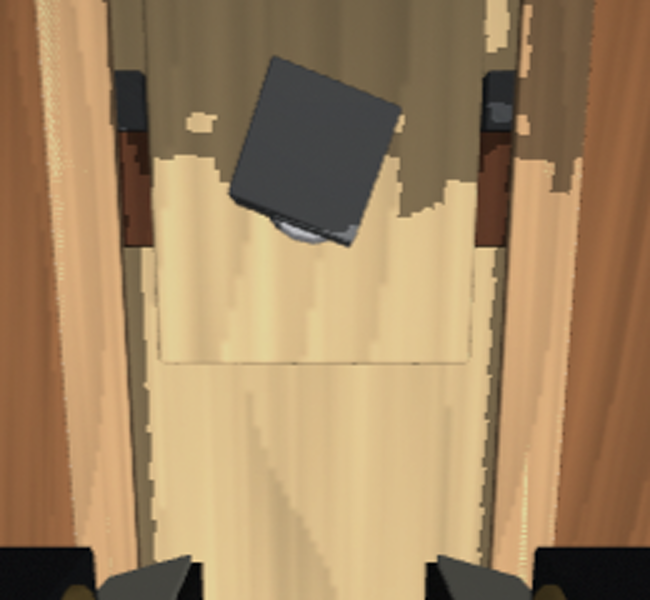

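The wrist crop shows both shoes against the loading stops. The deck front corners are at (160,362) and (468,362), and the cap is turned.

```bash
python3 - <<'E'
from h import *
m=dict(np.load("w3.npz"))
q=lambda u,v,z:on("wrist",(130+u/2.5,v/2.5),z,m)[:2]
a,b=q(160,362,.042),q(468,362,.042); ex=(b-a)/np.linalg.norm(b-a); print(a,b,np.linalg.norm(b-a),np.degrees(np.arctan2(ex[1],ex[0])),(a+b)/2+.07*np.array([-ex[1],ex[0]]))
C=np.array([q(273,57,.13),q(400,107,.13),q(352,236,.13),q(232,192,.13)]);print(C,C.mean(0))
for i in range(4): d=C[(i+1)%4]-C[i]; print(np.linalg.norm(d),np.degrees(np.arctan2(d[1],d[0])))
E
```

```text
[0.55836944 0.04076274] [0.68572787 0.05234491] 0.12788399365179384 5.196271533254027 [0.61570891 0.11626615]
[[0.60199801 0.13873722]
 [0.63916511 0.1290486 ]
 [0.62910883 0.09271264]
 [0.59287287 0.10179594]] [0.6157862 0.1155736]
0.03840913939894816 -14.610553162100938
0.03770187266834963 -105.46986993696892
0.03735707703804201 165.9275878795341
0.038051630390092774 76.1246918632248
```

Call:
apply_moves:
  motion:
    - {"x":-0.5,"y":5,"z":0,"yaw":-10,"hand":0.5}
    - {"x":-0.95,"y":10.3,"z":0,"yaw":-19.5,"hand":0.5}
    - {"x":-0.95,"y":10.3,"z":-3,"yaw":-19.5,"hand":0.5}
    - {"x":-0.95,"y":10.3,"z":-7,"yaw":-19.5,"hand":0.5}
    - {"x":-0.95,"y":10.3,"z":-11,"yaw":-19.5,"hand":0.5}
    - {"x":-0.95,"y":10.3,"z":-12.6,"yaw":-19.5,"hand":0.5}
    - {"x":-0.95,"y":10.3,"z":-12.6,"yaw":-19.5,"hand":-0.6}
    - {"x":-0.95,"y":10.3,"z":-12.6,"yaw":-19.5,"hand":-0.6}
    - {"x":-0.95,"y":10.3,"z":-12.6,"yaw":-19.5,"hand":-0.6}
    - {"x":-0.95,"y":10.3,"z":-12.6,"yaw":-19.5,"hand":-0.6}
  newtons: 20

```text
clock: 8.88
position: [0.617, 0.1152, 0.1]
ee_rot: [2.482, 1.925, 0.003]
force: [0.2, -0.2, 4.0]
width: 0.434
gripper_force: 20.0
```

Call:
apply_moves:
  motion:
    - {"x":0,"y":0,"z":2,"yaw":0,"hand":-0.6}
    - {"x":0,"y":0,"z":5,"yaw":0,"hand":-0.6}
    - {"x":0,"y":0,"z":6,"yaw":0,"hand":-0.6}
    - {"x":-4,"y":-2,"z":6,"yaw":0,"hand":-0.6}
    - {"x":-9,"y":-4,"z":6,"yaw":0,"hand":-0.6}
    - {"x":-14,"y":-6.5,"z":6,"yaw":0,"hand":-0.6}
    - {"x":-18.7,"y":-8.5,"z":5,"yaw":0,"hand":-0.6}
    - {"x":-18.7,"y":-8.5,"z":1,"yaw":0,"hand":-0.6}
    - {"x":-18.7,"y":-8.5,"z":-4,"yaw":0,"hand":-0.6}
    - {"x":-18.7,"y":-8.5,"z":-8,"yaw":0,"hand":-0.6}

```text
clock: 10.12
position: [0.4287, 0.0301, 0.0172]
ee_rot: [2.482, 1.925, -0.0]
force: [0.3, -0.1, -0.1]
width: 0.437
gripper_force: 20.0
```

Call:
apply_moves:
  motion:
    - {"x":0,"y":0,"z":-0.8,"yaw":0,"hand":-0.6}
    - {"x":0,"y":0,"z":-1.1,"yaw":0,"hand":-0.6}
    - {"x":0,"y":0,"z":-1.1,"yaw":0,"hand":-0.6}

```text
clock: 10.5
position: [0.43, 0.0303, 0.0087]
ee_rot: [2.482, 1.925, 0.002]
force: [-0.0, 0.4, -0.1]
width: 0.434
gripper_force: 20.0
```

Call:
apply_moves:
  motion:
    - {"x":0,"y":0,"z":-0.1,"yaw":0,"hand":0}
    - {"x":0,"y":0,"z":-0.1,"yaw":0,"hand":0}
    - {"x":0,"y":0,"z":5,"yaw":0,"hand":0}
    - {"x":0,"y":-3,"z":11,"yaw":0,"hand":0}
    - {"x":0,"y":-9,"z":16,"yaw":0,"hand":0.5}
    - {"x":0,"y":-15,"z":20,"yaw":0,"hand":1}
    - {"x":1,"y":-21,"z":20,"yaw":0,"hand":1}
    - {"x":2,"y":-27,"z":20,"yaw":5,"hand":1}
    - {"x":2,"y":-33,"z":20,"yaw":10,"hand":1}
    - {"x":2,"y":-39,"z":20,"yaw":14,"hand":1}

```text
clock: 11.75
position: [0.4493, -0.3451, 0.208]
ee_rot: [2.225, 2.217, 0.001]
force: [1.1, 0.1, 0.5]
width: 0.999
gripper_force: 0.0
```

Call:
apply_moves:
  motion:
    - {"x":1,"y":-5,"z":0,"yaw":0,"hand":1}
    - {"x":1,"y":-9,"z":0,"yaw":0,"hand":1}
    - {"x":1,"y":-9,"z":0,"yaw":0,"hand":1}
    - {"x":1,"y":-9,"z":0,"yaw":0,"hand":1}

```text
clock: 12.25
position: [0.459, -0.4327, 0.2076]
ee_rot: [-2.229, -2.213, -0.001]
force: [-0.1, 0.1, 0.5]
width: 1.004
gripper_force: 0.0
```

```bash
cat > rings.py <<'E'
from h import *
import sys
p,R=tcp(); print(observe()["clock"],p.round(4),R[:,1].round(3)); m=camera_model("wrist"); im=get_image("wrist"); np.savez("wr.npz",**m); cv2.imwrite(f"pics/{sys.argv[1]}.png",im)
seen=[]
for q in("ring68_c","ring52_c"):
    for r in silhouettes(q,"wrist")[:5]:
        cs,h=cv2.findContours(r["mask"].astype(np.uint8),cv2.RETR_CCOMP,cv2.CHAIN_APPROX_NONE)
        out=[]
        for c,hh in zip(cs,h[0]):
            if len(c)<25: continue
            P=np.array([on("wrist",x,.016,m)[:2] for x in c[:,0]+0.0]).astype(np.float32)
            (cx,cy),(a,b),_=cv2.fitEllipse(P); out.append(("hole" if hh[3]>=0 else "outer",round(cx,4),round(cy,4),round(a,4),round(b,4)))
        print(q,round(r["p"],2),np.round(r["rect"]),out)
E
python3 rings.py w4; python3 - <<'E'
from h import *
get_image("top")
for q in("ring68_c","ring44_c","cap_c"):
    for r in recognise(q,"top")[:6]:
        b=r["rect"]; print(q,round(r["p"],2),np.round(b),on("top",((b[0]+b[2])/2,(b[1]+b[3])/2),.016).round(3))
E
```

```text
12.25 [ 0.459  -0.4327  0.2076] [ 1.    -0.007 -0.   ]
ring68_c 0.69 [225. 127. 289. 191.] [('outer', 0.459, -0.4154, 0.0649, 0.0655), ('hole', 0.4586, -0.4146, 0.0445, 0.0467)]
ring68_c 0.69 [358. 202. 378. 218.] [ 0.452 -0.42   0.016]
ring68_c 0.34 [376. 152. 396. 178.] [ 0.632 -0.496  0.016]
ring44_c 0.72 [164. 132. 187. 157.] [0.721 0.352 0.016]
ring44_c 0.35 [207. 134. 361. 198.] [ 0.633 -0.089  0.016]
cap_c 0.53 [254. 211. 264. 220.] [0.433 0.014 0.016]
```

View pics/w4.png

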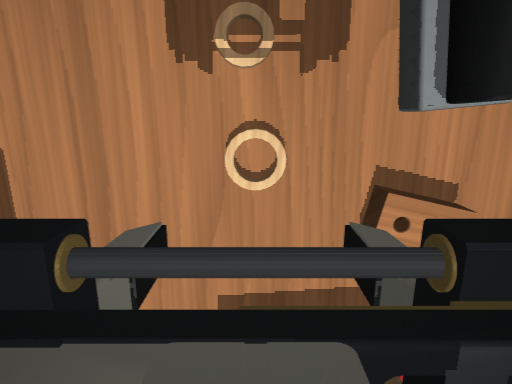

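The wrist view shows ring68 at (256,159), with outer and bore sizes that match. The second ring at (244,35) has a bore/outer ratio of 0.6, so it is ring60. Picking up ring68.

Call:
apply_moves:
  motion:
    - {"x":0,"y":1.75,"z":-6,"yaw":0,"hand":1}
    - {"x":0,"y":1.75,"z":-12,"yaw":0,"hand":1}
    - {"x":0,"y":1.75,"z":-17,"yaw":0,"hand":1}
    - {"x":0,"y":1.75,"z":-19.5,"yaw":0,"hand":1}
    - {"x":0,"y":1.75,"z":-20.2,"yaw":0,"hand":1}
    - {"x":0,"y":1.75,"z":-20.2,"yaw":0,"hand":0.2}
    - {"x":0,"y":1.75,"z":-20.2,"yaw":0,"hand":0.2}
    - {"x":0,"y":1.75,"z":-20.2,"yaw":0,"hand":0.2}
    - {"x":0,"y":1.75,"z":-20.2,"yaw":0,"hand":0.2}
  newtons: 25

```text
clock: 13.72
position: [0.4596, -0.4165, 0.0069]
ee_rot: [2.228, 2.212, 0.001]
force: [-0.8, 0.9, 7.0]
width: 0.725
gripper_force: 25.0
```

```bash
python3 - <<'E'
from h import *
m=dict(np.load("wr.npz")); print(on("wrist",(244,35),.016,m), [on("wrist",u,.016,m) for u in((214,35),(274,35),(244,3),(244,67))])
E
```

```text
[ 0.44829779 -0.2920524   0.016     ] [array([ 0.41871714, -0.29186998,  0.016     ]), array([ 0.4778769 , -0.29223482,  0.016     ]), array([ 0.44870785, -0.26371655,  0.016     ]), array([ 0.44786929, -0.32166311,  0.016     ])]
```

Call:
apply_moves:
  motion:
    - {"x":0,"y":0,"z":3,"yaw":0,"hand":0.2}
    - {"x":0,"y":0,"z":9,"yaw":0,"hand":0.2}
    - {"x":0,"y":3,"z":14,"yaw":0,"hand":0.2}
    - {"x":1,"y":8,"z":18,"yaw":0,"hand":0.2}
    - {"x":3,"y":13,"z":21,"yaw":0,"hand":0.2}
    - {"x":5,"y":18,"z":24,"yaw":0,"hand":0.2}
    - {"x":7,"y":23,"z":27,"yaw":0,"hand":0.2}
    - {"x":9,"y":28,"z":30,"yaw":0,"hand":0.2}
    - {"x":11,"y":33,"z":30,"yaw":0,"hand":0.2}
    - {"x":13,"y":38,"z":30,"yaw":0,"hand":0.2}

```text
clock: 14.98
position: [0.5895, -0.0342, 0.3066]
ee_rot: [2.229, 2.213, 0.002]
force: [0.9, -0.2, -1.2]
width: 0.725
gripper_force: 25.0
```

Call:
apply_moves:
  motion:
    - {"x":1.5,"y":5,"z":0,"yaw":0,"hand":0.2}
    - {"x":2.6,"y":10,"z":0,"yaw":0,"hand":0.2}
    - {"x":2.6,"y":12.5,"z":0,"yaw":0,"hand":0.2}
    - {"x":2.6,"y":12.5,"z":0,"yaw":0,"hand":0.2}
    - {"x":2.6,"y":12.5,"z":0,"yaw":0,"hand":0.2}

```text
clock: 15.6
position: [0.6149, 0.0876, 0.306]
ee_rot: [2.231, 2.211, -0.0]
force: [0.3, -0.5, -0.7]
width: 0.726
gripper_force: 25.0
```

```bash
python3 - <<'E'
from h import *
p,R=tcp(); print(observe()["clock"],p.round(4),R[:,1].round(3),observe()["width"]); m=camera_model("wrist"); im=get_image("wrist"); np.savez("w5.npz",**m)
cv2.imwrite("pics/w5.png",im)
u=proj("wrist",(.6157,.116,.12),m).round(); print(u)
x,y=int(u[0]),int(u[1]); x0,y0=x-50,max(0,y-60); print(x0,y0)
cv2.imwrite("pics/w5c.png",cv2.resize(im[y0:y0+120,x0:x0+100],None,fx=5,fy=5,interpolation=cv2.INTER_CUBIC))
E
```

```text
15.6 [0.6149 0.0876 0.306 ] [ 1.    -0.009  0.   ] 0.7257160349834445
[256. 149.]
206 89
```

View pics/w5c.png

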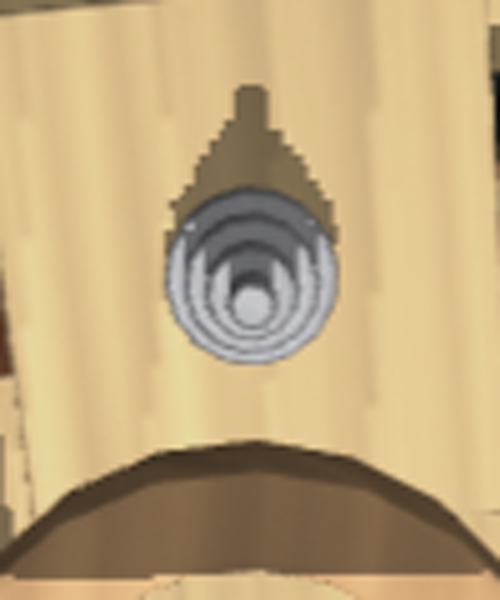

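The crop shows the post top at wrist pixel (256,150.4). The held ring's near edge is at row 177 (bottom) to 185 (top), and it sits level.

```bash
python3 - <<'E'
from h import *
m=dict(np.load("w5.npz"));f=lambda u,z:on("wrist",u,z,m).round(4)
print("post",f((256,150.4),.12),"deckstep44", f((206+252/5,89+275/5),.06))
print("ring edge",f((256.5,177),.299),f((256.5,184.6),.315))
E
```

```text
post [0.6156 0.115  0.12  ] deckstep44 [0.6162 0.1161 0.06  ]
ring edge [0.6154 0.1215 0.299 ] [0.6153 0.121  0.315 ]
```

Call:
apply_moves:
  motion:
    - {"x":0.06,"y":2.8,"z":-2,"yaw":0,"hand":0.2}
    - {"x":0.06,"y":2.8,"z":-8,"yaw":0,"hand":0.2}
    - {"x":0.06,"y":2.8,"z":-14,"yaw":0,"hand":0.2}
    - {"x":0.06,"y":2.8,"z":-18,"yaw":0,"hand":0.2}
    - {"x":0.06,"y":2.8,"z":-21,"yaw":0,"hand":0.2}
    - {"x":0.06,"y":2.8,"z":-23,"yaw":0,"hand":0.2}
    - {"x":0.06,"y":2.8,"z":-23.1,"yaw":0,"hand":0.2}

```text
clock: 16.52
position: [0.6148, 0.117, 0.0734]
ee_rot: [-2.229, -2.212, 0.003]
force: [0.1, -1.0, -0.1]
width: 0.725
gripper_force: 25.0
```

Call:
apply_moves:
  motion:
    - {"x":0,"y":0,"z":-0.3,"yaw":0,"hand":0.2}
    - {"x":0,"y":0,"z":-0.6,"yaw":0,"hand":0.2}
    - {"x":0,"y":0,"z":-0.9,"yaw":0,"hand":0.2}
    - {"x":0,"y":0,"z":-1.1,"yaw":0,"hand":0.2}

```text
clock: 17.02
position: [0.6158, 0.1171, 0.0638]
ee_rot: [2.229, 2.213, 0.001]
force: [0.8, -0.4, 0.5]
width: 0.728
gripper_force: 25.0
```

Call:
apply_moves:
  motion:
    - {"x":0,"y":0,"z":-0.3,"yaw":0,"hand":0.2}
    - {"x":0,"y":0,"z":-0.55,"yaw":0,"hand":0.2}
    - {"x":0,"y":0,"z":-0.55,"yaw":0,"hand":0.2}

```text
clock: 17.4
position: [0.6156, 0.1168, 0.058]
ee_rot: [2.23, 2.213, -0.0]
force: [-0.2, -1.9, -1.0]
width: 0.726
gripper_force: 25.0
```

Call:
apply_moves:
  motion:
    - {"x":0,"y":0,"z":0,"yaw":0,"hand":0.8}
    - {"x":0,"y":0,"z":0,"yaw":0,"hand":0.8}
    - {"x":0,"y":0,"z":0,"yaw":0,"hand":0.8}
    - {"x":0,"y":0,"z":4,"yaw":0,"hand":0.8}
    - {"x":0,"y":0,"z":10,"yaw":0,"hand":0.8}
    - {"x":0,"y":-3,"z":15,"yaw":0,"hand":0.8}
    - {"x":0,"y":-6,"z":18,"yaw":0,"hand":0.8}
    - {"x":0,"y":-6,"z":18,"yaw":0,"hand":0.8}

```text
clock: 18.4
position: [0.617, 0.0535, 0.2414]
ee_rot: [2.232, 2.205, 0.006]
force: [-0.5, -0.2, 0.2]
width: 0.901
gripper_force: 0.0
```

```bash
python3 - <<'E'
from h import *
p,R=tcp(); print(observe()["clock"],p.round(4),R[:,1].round(3)); m=camera_model("wrist"); im=get_image("wrist"); np.savez("w6.npz",**m)
c=im[0:220,150:360]; cv2.imwrite("pics/w6c.png",cv2.resize(c,None,fx=2.6,fy=2.6,interpolation=cv2.INTER_CUBIC))
for r in silhouettes("ring68_c","wrist")[:3]:
    print(round(r["p"],2),np.round(r["rect"]),on("wrist",cen(r["mask"]),.058,m).round(4))
m2=camera_model("top");get_image("top")
for r in recognise("ring60_c","top")[:4]:
    b=r["rect"]; print(round(r["p"],2),np.round(b),on("top",((b[0]+b[2])/2,(b[1]+b[3])/2),.016).round(3))
E
```

```text
18.4 [0.617  0.0535 0.2414] [ 1.    -0.012  0.005]
0.65 [217.  82. 288. 150.] [0.6163 0.1172 0.058 ]
0.69 [374. 150. 397. 178.] [ 0.637 -0.496  0.016]
0.67 [332. 204. 346. 217.] [ 0.45  -0.304  0.016]
```

View pics/w6c.png

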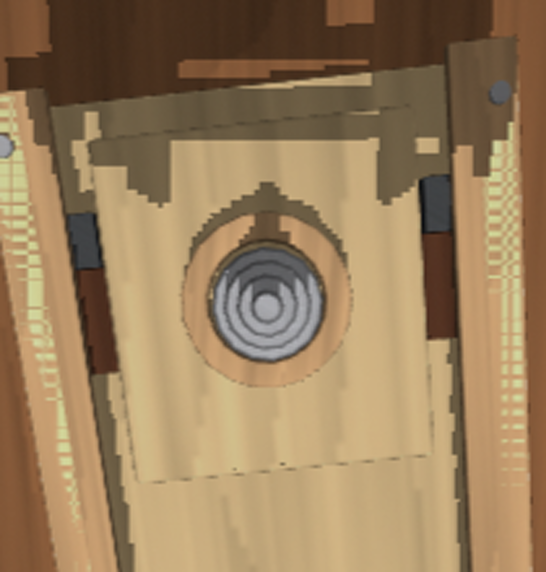

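The crop shows ring68 seated flat round the post, with the shoes still at the stops. Next is ring60.

Call:
apply_moves:
  motion:
    - {"x":-2,"y":-4,"z":0,"yaw":0,"hand":1}
    - {"x":-4,"y":-9,"z":0,"yaw":0,"hand":1}
    - {"x":-6,"y":-14,"z":0,"yaw":0,"hand":1}
    - {"x":-8,"y":-19,"z":0,"yaw":0,"hand":1}
    - {"x":-10,"y":-24,"z":0,"yaw":0,"hand":1}
    - {"x":-13,"y":-29,"z":0,"yaw":0,"hand":1}
    - {"x":-16,"y":-33,"z":-2,"yaw":0,"hand":1}
    - {"x":-16.7,"y":-36.5,"z":-3.4,"yaw":0,"hand":1}
    - {"x":-16.7,"y":-36.5,"z":-3.4,"yaw":0,"hand":1}
    - {"x":-16.7,"y":-36.5,"z":-3.4,"yaw":0,"hand":1}

```text
clock: 19.85
position: [0.4492, -0.3066, 0.2035]
ee_rot: [-2.227, -2.214, 0.0]
force: [0.6, 0.4, 0.2]
width: 1.001
gripper_force: 0.0
```

```bash
python3 rings.py w7
```

```text
19.85 [ 0.4492 -0.3066  0.2035] [ 1.    -0.006 -0.001]
```

```bash
python3 - <<'E'
from h import *
m=camera_model("wrist"); im=get_image("wrist"); print(proj("wrist",(.448,-.292,.016),m))
for q in("ring60_c","ring52_c","ring44_c"):
    for r in silhouettes(q,"wrist")[:3]: print(q,round(r["p"],2),r["rect"],on("wrist",cen(r["mask"]),.016,m))
g=cv2.cvtColor(im,cv2.COLOR_BGR2HSV)[:215]; 
# ring is paler (low saturation, bright)
k=((g[...,1]<125)&(g[...,2]>110)).astype(np.uint8)
n,l,st,c=cv2.connectedComponentsWithStats(k)
for i in range(1,n):
    if 300<st[i,4]<6000: print(st[i],c[i],on("wrist",c[i],.016,m).round(4))
E
```

```text
[254.06877675 162.55418963]
ring60_c 0.63 [225.7, 131.2, 282.9, 186.5] [ 0.4481633  -0.28911211  0.016     ]
[ 419  110   15  105 1192] [425.40352349 161.74832215] [ 0.6312 -0.2918  0.016 ]
[ 227  134   55   55 1524] [254.16732283 160.36154856] [ 0.4481 -0.2896  0.016 ]
```

Call:
apply_moves:
  motion:
    - {"x":-0.1,"y":1.7,"z":-6,"yaw":0,"hand":1}
    - {"x":-0.1,"y":1.7,"z":-12,"yaw":0,"hand":1}
    - {"x":-0.1,"y":1.7,"z":-17,"yaw":0,"hand":1}
    - {"x":-0.1,"y":1.7,"z":-19.2,"yaw":0,"hand":1}
    - {"x":-0.1,"y":1.7,"z":-19.8,"yaw":0,"hand":1}
    - {"x":-0.1,"y":1.7,"z":-19.8,"yaw":0,"hand":0}
    - {"x":-0.1,"y":1.7,"z":-19.8,"yaw":0,"hand":0}
    - {"x":-0.1,"y":1.7,"z":-19.8,"yaw":0,"hand":0}
    - {"x":-0.1,"y":1.7,"z":-19.8,"yaw":0,"hand":0}
  newtons: 25

```text
clock: 21.32
position: [0.4482, -0.2911, 0.0068]
ee_rot: [2.229, 2.213, 0.001]
force: [-0.4, 1.6, 5.9]
width: 0.633
gripper_force: 25.0
```

Call:
apply_moves:
  motion:
    - {"x":0,"y":0,"z":3,"yaw":0,"hand":0}
    - {"x":0,"y":0,"z":9,"yaw":0,"hand":0}
    - {"x":1,"y":3,"z":14,"yaw":0,"hand":0}
    - {"x":3,"y":8,"z":17,"yaw":0,"hand":0}
    - {"x":5,"y":13,"z":20,"yaw":0,"hand":0}
    - {"x":7,"y":18,"z":23,"yaw":0,"hand":0}
    - {"x":9,"y":23,"z":26,"yaw":0,"hand":0}
    - {"x":11,"y":28,"z":29,"yaw":0,"hand":0}
    - {"x":13,"y":32,"z":30,"yaw":0,"hand":0}
    - {"x":15,"y":36,"z":30,"yaw":0,"hand":0}

```text
clock: 22.58
position: [0.5984, 0.0707, 0.3075]
ee_rot: [2.228, 2.213, 0.003]
force: [0.2, -0.0, 0.5]
width: 0.641
gripper_force: 25.0
```

Call:
apply_moves:
  motion:
    - {"x":1.7,"y":1.9,"z":0,"yaw":0,"hand":0}
    - {"x":1.7,"y":1.9,"z":0,"yaw":0,"hand":0}
    - {"x":1.7,"y":1.9,"z":0,"yaw":0,"hand":0}

```text
clock: 22.95
position: [0.6142, 0.087, 0.3062]
ee_rot: [2.231, 2.212, -0.001]
force: [0.1, 0.5, -0.7]
width: 0.636
gripper_force: 25.0
```

```bash
python3 - <<'E'
from h import *
p,R=tcp(); print(observe()["clock"],p.round(4),R[:,1].round(3),observe()["width"]); m=camera_model("wrist"); im=get_image("wrist"); np.savez("w8.npz",**m)
cv2.imwrite("pics/w8.png",im)
x0,y0=196,89
cv2.imwrite("pics/w8c.png",cv2.resize(im[y0:y0+120,x0:x0+120],None,fx=5,fy=5,interpolation=cv2.INTER_CUBIC))
E
```

```text
22.95 [0.6142 0.087  0.3062] [ 1.    -0.008 -0.   ] 0.6360943590129255
```

View pics/w8c.png

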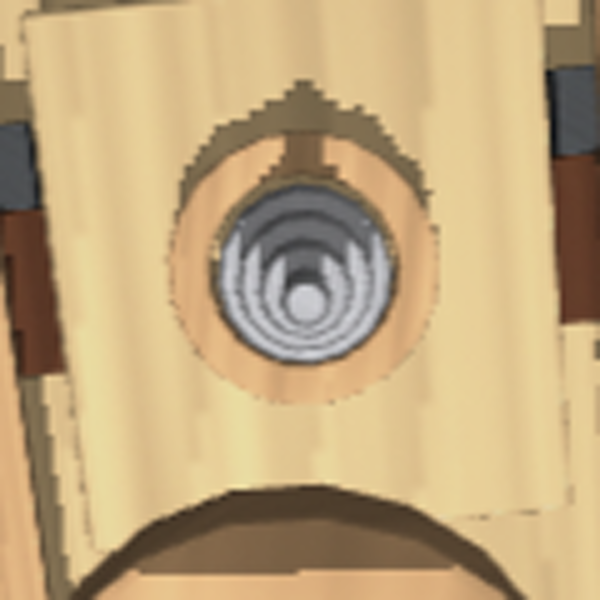

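```bash
python3 - <<'E'
from h import *
m=dict(np.load("w8.npz"));f=lambda u,z:on("wrist",u,z,m).round(4)
print("post",f((257.2,149.6),.12),"s44", f((196+307/5,89+274/5),.06))
print("ring edge",f((256,186.2),.299),f((256,192.6),.315))
E
```

```text
post [0.616  0.1153 0.12  ] s44 [0.6166 0.1158 0.06  ]
ring edge [0.6144 0.1161 0.299 ] [0.6144 0.1166 0.315 ]
```

Call:
apply_moves:
  motion:
    - {"x":0.15,"y":2.85,"z":-2,"yaw":0,"hand":0}
    - {"x":0.15,"y":2.85,"z":-8,"yaw":0,"hand":0}
    - {"x":0.15,"y":2.85,"z":-14,"yaw":0,"hand":0}
    - {"x":0.15,"y":2.85,"z":-18,"yaw":0,"hand":0}
    - {"x":0.15,"y":2.85,"z":-20.5,"yaw":0,"hand":0}
    - {"x":0.15,"y":2.85,"z":-21.6,"yaw":0,"hand":0}
    - {"x":0.15,"y":2.85,"z":-21.6,"yaw":0,"hand":0}

```text
clock: 23.88
position: [0.6158, 0.1167, 0.0899]
ee_rot: [-2.23, -2.213, 0.001]
force: [0.7, -0.5, -0.6]
width: 0.634
gripper_force: 25.0
```

```bash
python3 - <<'E'
from h import *
for i in range(1): print(tcp()[0].round(4),observe()["force"].round(2),observe()["width"])
E
```

```text
[0.6158 0.1167 0.0899] [ 0.65 -0.53 -0.62] 0.6343788367898553
```

Right on target. Easing down with force checks.

Call:
apply_moves:
  motion:
    - {"x":0,"y":0,"z":-0.3,"yaw":0,"hand":0}
    - {"x":0,"y":0,"z":-0.6,"yaw":0,"hand":0}
    - {"x":0,"y":0,"z":-0.8,"yaw":0,"hand":0}
    - {"x":0,"y":0,"z":-1.0,"yaw":0,"hand":0}

```text
clock: 24.38
position: [0.6162, 0.1166, 0.0803]
ee_rot: [2.23, 2.213, 0.001]
force: [0.1, 0.0, -0.2]
width: 0.641
gripper_force: 25.0
```

Call:
apply_moves:
  motion:
    - {"x":0,"y":0,"z":-0.3,"yaw":0,"hand":0}
    - {"x":0,"y":0,"z":-0.6,"yaw":0,"hand":0}
    - {"x":0,"y":0,"z":-0.7,"yaw":0,"hand":0}

```text
clock: 24.75
position: [0.616, 0.1165, 0.0729]
ee_rot: [-2.23, -2.213, 0.001]
force: [-0.7, -0.3, 0.1]
width: 0.642
gripper_force: 25.0
```

Call:
apply_moves:
  motion:
    - {"x":0,"y":0,"z":-0.3,"yaw":0,"hand":0}
    - {"x":0,"y":0,"z":-0.45,"yaw":0,"hand":0}
    - {"x":0,"y":0,"z":-0.45,"yaw":0,"hand":0.6}
    - {"x":0,"y":0,"z":-0.45,"yaw":0,"hand":0.6}
    - {"x":0,"y":0,"z":-0.45,"yaw":0,"hand":0.6}
    - {"x":0,"y":0,"z":4,"yaw":0,"hand":0.6}
    - {"x":0,"y":0,"z":10,"yaw":0,"hand":0.6}
    - {"x":0,"y":-3,"z":15,"yaw":0,"hand":0.6}
    - {"x":0,"y":-6,"z":18,"yaw":0,"hand":0.6}
    - {"x":0,"y":-6,"z":18,"yaw":0,"hand":0.6}

```text
clock: 26.0
position: [0.6175, 0.0529, 0.2565]
ee_rot: [2.232, 2.205, 0.006]
force: [-0.0, 0.0, -0.1]
width: 0.8
gripper_force: 0.0
```

```bash
python3 - <<'E'
from h import *
p,R=tcp(); print(observe()["clock"],p.round(4),R[:,1].round(3)); m=camera_model("wrist"); im=get_image("wrist"); np.savez("w9.npz",**m)
c=im[40:180,180:330]; cv2.imwrite("pics/w9c.png",cv2.resize(c,None,fx=4,fy=4,interpolation=cv2.INTER_CUBIC))
for q in("ring68_c","ring60_c"):
  for r in silhouettes(q,"wrist")[:3]: print(q,round(r["p"],2),np.round(r["rect"]),on("wrist",cen(r["mask"]),.07,m).round(4))
get_image("scene")
for q in("ring68_c","ring44_c","cap_c"):
  for r in recognise(q,"scene")[:4]:
    b=r["rect"]; print(q,round(r["p"],2),np.round(b),on("scene",((b[0]+b[2])/2,(b[1]+b[3])/2),.016).round(3))
E
```

```text
26.0 [0.6175 0.0529 0.2565] [ 1.    -0.012  0.005]
ring60_c 0.97 [220.  83. 283. 144.] [0.6159 0.117  0.07  ]
ring60_c 0.44 [220.  82. 284. 147.] [0.6135 0.1196 0.07  ]
ring68_c 0.61 [290. 200. 311. 215.] [0.607 0.126 0.016]
cap_c 0.79 [227. 192. 244. 210.] [0.428 0.031 0.016]
```

View pics/w9c.png

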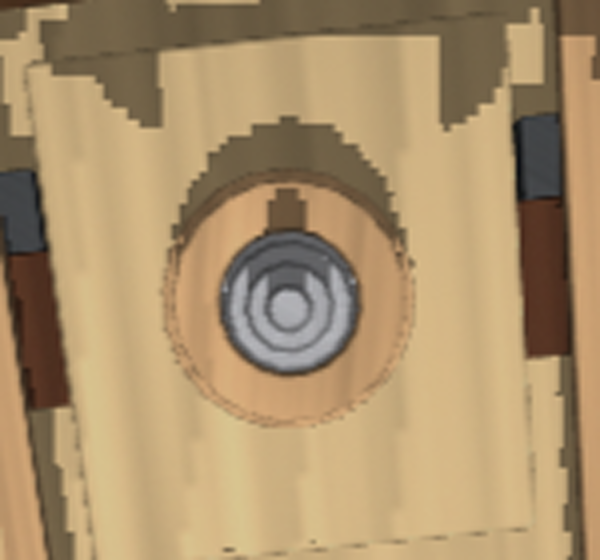

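Ring60 sits flat on ring68, and both shoes are still at the stops. The cap is on the table at (0.43,0.03). Moving behind the +y face to push to the cutter end.

Call:
apply_moves:
  motion:
    - {"x":-0.3,"y":5,"z":0,"yaw":3,"hand":-1}
    - {"x":-0.7,"y":10.5,"z":0,"yaw":5.7,"hand":-1}
    - {"x":-1.05,"y":16.4,"z":0,"yaw":5.7,"hand":-1}
    - {"x":-1.05,"y":16.4,"z":0,"yaw":5.7,"hand":-1}
    - {"x":-1.05,"y":16.4,"z":-6,"yaw":5.7,"hand":-1}
    - {"x":-1.05,"y":16.4,"z":-12,"yaw":5.7,"hand":-1}
    - {"x":-1.05,"y":16.4,"z":-18,"yaw":5.7,"hand":-1}
    - {"x":-1.05,"y":16.4,"z":-21.5,"yaw":5.7,"hand":-1}
    - {"x":-1.05,"y":16.4,"z":-23,"yaw":5.7,"hand":-1}
    - {"x":-1.05,"y":16.4,"z":-23,"yaw":5.7,"hand":-1}
  newtons: 20

```text
clock: 27.6
position: [0.6056, 0.2201, 0.0229]
ee_rot: [-2.117, -2.321, 0.002]
force: [-0.7, 0.1, 0.1]
width: 0.002
gripper_force: 0.0
```

Call:
apply_moves:
  motion:
    - {"x":0.15,"y":-0.8,"z":0,"yaw":0,"hand":-1}
    - {"x":0.25,"y":-1.6,"z":0,"yaw":0,"hand":-1}
    - {"x":0.3,"y":-2.1,"z":0,"yaw":0,"hand":-1}
    - {"x":0.33,"y":-2.5,"z":0,"yaw":0,"hand":-1}
    - {"x":0.37,"y":-2.9,"z":0,"yaw":0,"hand":-1}
    - {"x":0.41,"y":-3.4,"z":0,"yaw":0,"hand":-1}
    - {"x":0.46,"y":-4,"z":0,"yaw":0,"hand":-1}
    - {"x":0.52,"y":-4.6,"z":0,"yaw":0,"hand":-1}

```text
clock: 28.6
position: [0.611, 0.1778, 0.0238]
ee_rot: [-2.112, -2.323, -0.005]
force: [-0.3, 8.1, 3.6]
width: 0.009
gripper_force: 3.9
```

Call:
apply_moves:
  motion:
    - {"x":0.06,"y":-0.7,"z":0,"yaw":0,"hand":-1}
    - {"x":0.13,"y":-1.4,"z":0,"yaw":0,"hand":-1}
    - {"x":0.19,"y":-2.1,"z":0,"yaw":0,"hand":-1}
    - {"x":0.25,"y":-2.8,"z":0,"yaw":0,"hand":-1}
    - {"x":0.32,"y":-3.5,"z":0,"yaw":0,"hand":-1}

```text
clock: 29.22
position: [0.6143, 0.1428, 0.0237]
ee_rot: [-2.112, -2.323, -0.005]
force: [-0.9, 8.6, 4.5]
width: 0.003
gripper_force: 4.1
```

Call:
apply_moves:
  motion:
    - {"x":0.07,"y":-0.8,"z":0,"yaw":0,"hand":-1}
    - {"x":0.15,"y":-1.6,"z":0,"yaw":0,"hand":-1}
    - {"x":0.22,"y":-2.4,"z":0,"yaw":0,"hand":-1}
    - {"x":0.29,"y":-3.2,"z":0,"yaw":0,"hand":-1}
    - {"x":0.36,"y":-4,"z":0,"yaw":0,"hand":-1}
    - {"x":0.44,"y":-4.8,"z":0,"yaw":0,"hand":-1}
    - {"x":0.51,"y":-5.6,"z":0,"yaw":0,"hand":-1}

```text
clock: 30.1
position: [0.6195, 0.0869, 0.0237]
ee_rot: [-2.112, -2.323, -0.005]
force: [-0.3, 8.0, 4.7]
width: 0.007
gripper_force: 4.3
```

Call:
apply_moves:
  motion:
    - {"x":0.07,"y":-0.8,"z":0,"yaw":0,"hand":-1}
    - {"x":0.15,"y":-1.6,"z":0,"yaw":0,"hand":-1}
    - {"x":0.22,"y":-2.4,"z":0,"yaw":0,"hand":-1}
    - {"x":0.29,"y":-3.2,"z":0,"yaw":0,"hand":-1}
    - {"x":0.36,"y":-4,"z":0,"yaw":0,"hand":-1}
    - {"x":0.44,"y":-4.8,"z":0,"yaw":0,"hand":-1}
    - {"x":0.51,"y":-5.6,"z":0,"yaw":0,"hand":-1}

```text
clock: 30.98
position: [0.6247, 0.0311, 0.0237]
ee_rot: [-2.112, -2.323, -0.005]
force: [-0.6, 9.6, 5.0]
width: 0.006
gripper_force: 4.7
```

Call:
apply_moves:
  motion:
    - {"x":0.07,"y":-0.8,"z":0,"yaw":0,"hand":-1}
    - {"x":0.15,"y":-1.6,"z":0,"yaw":0,"hand":-1}
    - {"x":0.22,"y":-2.4,"z":0,"yaw":0,"hand":-1}
    - {"x":0.29,"y":-3.2,"z":0,"yaw":0,"hand":-1}
    - {"x":0.36,"y":-4,"z":0,"yaw":0,"hand":-1}
    - {"x":0.44,"y":-4.8,"z":0,"yaw":0,"hand":-1}

```text
clock: 31.72
position: [0.6292, -0.0167, 0.0238]
ee_rot: [-2.111, -2.323, -0.006]
force: [-1.3, 9.5, 6.7]
width: 0.009
gripper_force: 5.0
```

Call:
apply_moves:
  motion:
    - {"x":0.06,"y":-0.7,"z":0,"yaw":0,"hand":-1}
    - {"x":0.13,"y":-1.3,"z":0,"yaw":0,"hand":-1}
    - {"x":0.16,"y":-1.7,"z":0,"yaw":0,"hand":-1}
    - {"x":0.19,"y":-2,"z":0,"yaw":0,"hand":-1}
    - {"x":0.21,"y":-2.3,"z":0,"yaw":0,"hand":-1}

```text
clock: 32.35
position: [0.6312, -0.039, 0.0237]
ee_rot: [-2.111, -2.322, -0.006]
force: [-1.0, 10.9, 7.8]
width: 0.005
gripper_force: 5.7
```

Call:
apply_moves:
  motion:
    - {"x":0.02,"y":-0.2,"z":0,"yaw":0,"hand":-1}
    - {"x":0.04,"y":-0.4,"z":0,"yaw":0,"hand":-1}

```text
clock: 32.6
position: [0.6315, -0.0429, 0.0237]
ee_rot: [-2.11, -2.322, -0.006]
force: [-1.9, 11.2, 8.7]
width: 0.003
gripper_force: 6.0
```

Call:
apply_moves:
  motion:
    - {"x":0.02,"y":-0.2,"z":0,"yaw":0,"hand":-1}
    - {"x":0.04,"y":-0.4,"z":0,"yaw":0,"hand":-1}

```text
clock: 32.85
position: [0.6321, -0.0435, 0.0238]
ee_rot: [-2.106, -2.322, -0.01]
force: [-2.4, 22.8, 12.9]
width: 0.004
gripper_force: 11.6
```

Call:
apply_moves:
  motion:
    - {"x":0.01,"y":-0.15,"z":0,"yaw":0,"hand":-1}
    - {"x":0.02,"y":-0.25,"z":0,"yaw":0,"hand":-1}

```text
clock: 33.1
position: [0.6321, -0.0434, 0.0238]
ee_rot: [-2.103, -2.322, -0.013]
force: [-3.7, 27.6, 15.3]
width: 0.006
gripper_force: 13.8
```

Call:
apply_moves:
  motion:
    - {"x":-0.1,"y":1,"z":0,"yaw":0,"hand":-1}
    - {"x":-0.2,"y":3,"z":0,"yaw":0,"hand":-1}
    - {"x":-0.2,"y":3,"z":6,"yaw":0,"hand":-1}
    - {"x":-0.2,"y":3,"z":12,"yaw":0,"hand":-1}
    - {"x":-0.2,"y":0,"z":18,"yaw":0,"hand":-1}
    - {"x":-0.2,"y":-5,"z":23,"yaw":0,"hand":-1}
    - {"x":-0.2,"y":-10,"z":25,"yaw":0,"hand":-1}
    - {"x":-0.2,"y":-14,"z":25,"yaw":0,"hand":-1}
    - {"x":-0.2,"y":-14,"z":25,"yaw":0,"hand":-1}
    - {"x":-0.2,"y":-14,"z":25,"yaw":0,"hand":-1}

```text
clock: 34.35
position: [0.6298, -0.1928, 0.2726]
ee_rot: [-2.116, -2.321, -0.0]
force: [1.0, -0.4, -0.6]
width: 0.005
gripper_force: 0.0
```

```bash
python3 - <<'E'
from h import *
p,R=tcp(); print(observe()["clock"],p.round(4),R[:,1].round(3),observe()["force"].round(1)); m=camera_model("wrist"); im=get_image("wrist")
c=im[0:215,140:370]; cv2.imwrite("pics/w10c.png",cv2.resize(c,None,fx=2.7,fy=2.7,interpolation=cv2.INTER_CUBIC))
for r in silhouettes("ring60_c","wrist")[:3]: print(round(r["p"],2),np.round(r["rect"]),on("wrist",cen(r["mask"]),.07,m).round(4))
get_image("scene")
for q in("cap_c","ring60_c"):
  for r in recognise(q,"scene")[:3]: print(q,round(r["p"],2),np.round(r["rect"]))
E
```

```text
34.35 [ 0.6298 -0.1928  0.2726] [ 0.996  0.092 -0.001] [ 1.  -0.4 -0.6]
0.68 [241.  80. 299. 139.] [ 0.6391 -0.1213  0.07  ]
ring60_c 0.6 [251. 250. 273. 266.]
```

View pics/w10c.png

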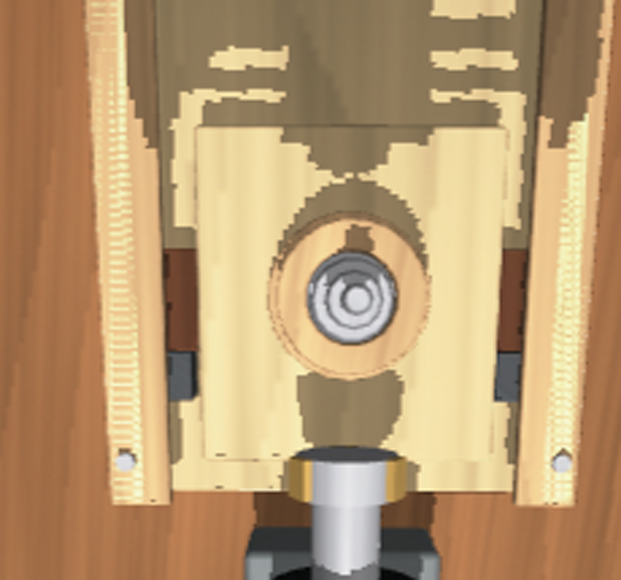

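The sled is square against both cutter stops, with both rings home and flat. The cap is on the table and the gripper is clear.

```bash
python3 -c "
from cell import *
print(sign_off())"
```

```text
the job is handed in; nothing more can be done
None
```

The job is handed in, but the sign-off returned no verdict: the cap is on the table in front of the bed, the two rings I found (68 and 60 mm) are home on the post, and the loaded sled stands against both cutter-end stops.

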